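# Square up a circuit module in the corner stop and lay it on the inspection stage

### The job

Slide the long narrow circuit module along the bench, without lifting it, into the corner stop until it lies against the end rail and both stop blocks, and let go of it there. Then pick it up and lay it flat on the middle of the inspection stage, lengthways along the stage. Leave the square module where it lies.

Things in the scene. Friction and masses are not known exactly. Their poses are not given: they have to be found in the camera images.
- long_module: Long circuit module: green board on an aluminium plate, a loose flat slab 50 (own x) by 120 (own y) by 10 mm thick, 0.11 to 0.23 kg; chips on top, up to 6 mm, give no contact. Origin: centre of its underside; z up. Starts on the bench (z = 0) 15 to 20 cm from home, on the stop's -x side (nearer the robot) or its +y side, turned up to 12 degrees from the stop's axes.
- stop: Corner stop, fixed bright steel, 14 mm high, on a dark sheet. Origin: on the bench, where the long module's origin lies when home. x away from robot, y left, roughly. Two stop blocks touch the module's far long side: faces at x = +25 mm, y = -61 to -37 and +37 to +61, 12 mm thick, free gap between. End rail touches its right short end: face at y = -60 mm, x = -25 to +37, 12 mm thick. -x and +y sides open.
- stage: Inspection stage, fixed, right of the stop: flat black slab with grey top, 110 (own x) by 160 mm (own y, its length), top 20 mm above the bench. Origin: on the bench under the slab's centre; x roughly away from the robot. A thin post with a small camera head, up to 120 mm high, stands beyond the far edge, 90 to 130 mm from the origin along +x.
- square_module: Square circuit module, a bystander: same build, 60 by 60 by 10 mm, loose on the bench. It lies in the one of the two places (stop's -x side or +y side) that the long module does not take, clear of that one's straight way home. Origin: centre of its underside.
There are look-alikes about, which are no part of the job. Leave any brown or purple look-alike of the long_module alone.

How it is judged:
On the way:
1. the long module lies home in the corner stop, let go (x of long_module in the frame of stop between -0.01 and 0.01 m and y of long_module in the frame of stop between -0.01 and 0.01 m and height (world z) of long_module below 0.006 m and angle between the y axis of long_module and the y axis of stop, either way round below 0.175 rad and linear speed of long_module below 0.02 m/s and contact force between long_module and the fingers below 0.3 N), for 0.2 s.
At the end, for the whole second after the job is handed in: The long module, first brought home in the corner stop (within 10 mm each way and 10 degrees, let go for 0.2 s), lies flat on the inspection stage, its centre within 20 mm of the stage's centre, its length within 15 degrees of the stage's length, released and at rest (horizontal distance between long_module and stage below 0.02 m and angle between the y axis of long_module and the y axis of stage, either way round below 0.26 rad and angle between long_module's own z axis and vertical below 0.1 rad and z of long_module in the frame of stage between 0.014 and 0.026 m and linear speed of long_module below 0.02 m/s and contact force between long_module and the fingers below 0.3 N); the robot touches nothing.
It fails at once if the long module is lifted more than 15 mm off the bench in the area where it starts (60 mm or more from home, on the stop's open -x or +y side) (height (world z) of long_module between 0.015 and 0.06 m and ((x of long_module in the frame of stop below -0.06 m and y of long_module in the frame of stop above -0.04 m) or y of long_module in the frame of stop above 0.06 m)).
It fails at once if the square module is moved more than 20 mm (distance of square_module from where it was at the start of the episode above 0.02 m).
It also fails if it takes over 59 s, if anything falls off the work surface, if the arm or the gripper's body presses on something with over 40 N, if the wrist force passes 120 N, or if a joint passes its speed limit or range.

### The arm

A 7-joint arm with a two-finger parallel gripper is mounted at the origin on the work surface. World frame = base frame: x ahead of the robot, y to its left, z up, the work surface at z = 0. Lengths are in m, angles in rad, forces in N, time in s.
With the tool pointing down it reaches from about 0.375 to 0.925 m from the base axis. Payload 3.1 kg.
Tool frame: the origin (TCP) lies at the centre of the arm's flange, where the gripper is bolted on; the fingertips stand 173 mm ahead of it and the grasp point (between the pads) lies 155 mm ahead of it; z points along the fingers, y is the direction in which the jaws open and shut (so a half turn about z gives the same grasp; the last joint's range is limited). The gripper opens to 85 mm and grips with 20 to 120 N. Pads are 22 mm wide; open, the fingers measure 114 mm over their backs; the gripper's body (76 mm by 85 mm) begins 54 mm behind the grasp point. The pads swing forward as they close: fully open they stand 13 mm farther back than shut.
Start: joints at [1.071, 0.383, 0.044, 1.598, -0.018, 1.161, -0.05], TCP at [0.254, -0.598, 0.405] pointing down, gripper open.
Joint ranges: [-2.61, 2.61], [-0.41, 2.15], [-1.48, 1.57], [0, 2.5], [-1.57, 4.71], [0.05, 1.97], [-2.85, 2.85]. Speed limits (rad/s): [2.79, 2.79, 3.14, 3.14, 3.14, 3.14, 3.14].

### API

Orientations are given as a rotation vector (axis times angle).
In Python, from cell import r gives the robot as it stands. The module is installed in compiled form; this text tells all that it offers.
- The arm moves only by the tool arm_command, never from a script. Its argument "increments" is text: rows parted by semicolons, each of 5 numbers parted by spaces: the finger opening in mm, from 0 to 85.4, then the shift along the tool's x, y, z in mm, then the turn about the tool's z in degrees. In form: grip x y z turn; .... A call has exactly 8 rows; each row is the pose to reach, as a shift and turn from the pose commanded when the call began, along the tool's axes at that moment; what a row does not reach only later rows make up. A row lasts 1/12 s, in which the tool goes at most 41.7 mm and 7.16 degrees, less where a joint would pass 70% of its speed; a pose out of reach is approached as far as the arm can. A call with a gripper value outside its range is refused whole. The fingers move at their own pace and stop on an object; "grip_force" is the grip in N (left out, the last holds). Time passes only in rows, so rows that repeat a pose let the fingers close, or fill a call up. It gives the time, the measured TCP pose, the force and the opening at its end, in the units of the state.
- r.sense(): the state, without advancing time (a new reading comes with each control period).
- r.snapshot(name): name is "side" or "top"; returns (picture, depth): 420x560x3 uint8, red, green, blue; 420x560 float32, m along the optical axis (not along the pixel's ray), 0 where there is no reading.
- r.calibration(name): a dict with "K" (3x3 intrinsics, pixels), "xyz" and "rotation" of the camera in the world. Camera axes: x right, y down, z forward; pixel columns grow to the right and rows downward; lengths in m; the calibration is good to about 2 mm. A picture is of the moment at which its call begins. calibration takes no time and is no camera call.
- r.job_done(): hands the job in, once; it reports no verdict.
Trained networks look in the newest picture that a camera, given by its name, has taken for a name from the list of things; names that differ only in an ending like _2 or _b are one class to them, and where a whole thing is asked for, a point or a joint stands for the part that bears it (a point fixed in the world has none). Each returns a list of dicts, best first, with "confidence" (0 to 1); they miss things now and then, are a little off and sometimes report something else, mostly with a low value. They report only what shows in the picture. A call takes as long as a camera call. They do not tell look-alikes from the thing itself.
- r.cut_out(camera, name): "pixels" (420x560 bool, what is visible of it) and "location" ([column, row] in pixels, amid what is visible of it).
- r.mark_of(camera, name): "location" ([column, row] in pixels: a listed point, or the origin of a listed thing).
The state is a dict: "time": time; "q": joint angles; "dq": joint speeds; "joint_torque": joint torques, N m; "ee_pos": TCP position; "ee_rot": TCP orientation; "contact_force": force on the tool from outside, world axes, zero at the start; "ft_torque": the same for the moment, N m; "grip_width": finger opening in m.
Only numpy, scipy, OpenCV 4.12 (cv2) and the standard library are available. Lean on these libraries where they do the work, as an engineer would, in place of code of your own. Each camera call takes 0.05 s, during which the arm holds its last target. There are 200 camera calls.

## Working session

There is one attempt and no reset: what is moved stays moved. The work goes in short steps, Python scripts to look and compute and a tool call to move; the robot and the scene stay as the last step left them, time stands still between calls to the robot, and variables do not carry over. Pictures are saved under pics/ and viewed, about 8 in all and at most 12, crops included, and the job is handed in when it is done.

Besides the shell and the picture viewer there is one more tool, called after "Call:" as name(argument=value, ...) on one line, values as JSON. arm_command: Moves the arm, as the interface text tells. Its arguments: {"type":"object","properties":{"increments":{"type":"string"},"grip_force":{"type":"number"}},"required":["increments"]}

```bash
mkdir -p pics; cat > h.py <<'E'
import numpy as np, cv2
from cell import r
from scipy.spatial.transform import Rotation as R
def cal(n):
    c=r.calibration(n); Rm=np.array(c["rotation"]); 
    if Rm.shape!=(3,3): Rm=R.from_rotvec(Rm.ravel()).as_matrix()
    return np.array(c["K"]),np.array(c["xyz"]),Rm
def onplane(n,px,z):
    K,t,Rm=cal(n); px=np.atleast_2d(px).astype(float)
    d=(Rm@np.linalg.inv(K)@np.c_[px,np.ones(len(px))].T).T
    return t+d*((z-t[2])/d[:,2])[:,None]
def cloud(n,dep):
    K,t,Rm=cal(n); v,u=np.indices(dep.shape)
    p=np.stack([(u-K[0,2])/K[0,0],(v-K[1,2])/K[1,1],np.ones_like(dep)],-1)*dep[...,None]
    return p@Rm.T+t
def save(f,im): cv2.imwrite(f,cv2.cvtColor(im,cv2.COLOR_RGB2BGR))
def rect(mask,n,z):
    c=max(cv2.findContours(mask.astype(np.uint8),0,1)[0],key=cv2.contourArea)
    P=onplane(n,c[:,0,:],z)[:,:2]
    return cv2.minAreaRect((P*1000).astype(np.float32))
E
python3 - <<'E'
from h import *
im,d=r.snapshot("top"); im2,d2=r.snapshot("side")
save("pics/top.png",im); save("pics/side.png",im2)
for n in("top","side"):
    K,t,Rm=cal(n); print(n,K.round(0).tolist(),t.round(3),Rm.round(2).tolist())
    for k in("long_module","stop","stage","square_module"):
        for a in r.cut_out(n,k): 
            print(k,"cut",round(a["confidence"],2),np.round(a["location"]),a["pixels"].sum(), rect(a["pixels"],n,{"stage":.02,"stop":.0}.get(k,.01)))
        for a in r.mark_of(n,k): print(k,"mark",round(a["confidence"],2),np.round(a["location"],1),onplane(n,a["location"],0).round(3))
s=r.sense(); print(s["time"],s["ee_pos"],s["ee_rot"],R.from_rotvec(s["ee_rot"]).as_matrix().round(3).tolist())
E
```

```text
top [[413.0, 0.0, 275.0], [0.0, 413.0, 213.0], [0.0, 0.0, 1.0]] [0.359 0.002 1.081] [[-0.02, -1.0, 0.08], [-1.0, 0.02, 0.01], [-0.01, -0.08, -1.0]]
long_module cut 0.86 [194. 111.] 814 ((720.2891845703125, 223.80284118652344), (115.36137390136719, 51.755287170410156), 88.92657470703125)
long_module cut 0.7 [206. 158.] 875 ((598.07470703125, 182.54998779296875), (121.3971939086914, 50.79909896850586), 88.97135162353516)
long_module cut 0.63 [153. 324.] 974 ((170.44349670410156, 322.68463134765625), (52.186092376708984, 124.8084945678711), 29.159709930419922)
long_module cut 0.18 [281. 157.] 1577 ((606.2821655273438, -1.9548110961914062), (142.6099090576172, 78.61121368408203), 80.96250915527344)
long_module mark 0.83 [193.6 110.3] [[0.73  0.223 0.   ]]
long_module mark 0.64 [206.7 158.6] [[0.597 0.188 0.   ]]
long_module mark 0.61 [153.1 323.7] [[0.169 0.327 0.   ]]
stop cut 0.98 [279. 156.] 1547 ((610.0607299804688, -1.3816452026367188), (145.97406005859375, 78.45362091064453), 79.82220458984375)
stage cut 0.81 [392. 154.] 3582 ((622.156494140625, -300.3090515136719), (214.2218780517
[... 1007 characters left out ...]
 202.] 921 ((614.684326171875, -6.774909973144531), (153.46890258789062, 88.21391296386719), 80.17843627929688)
stop mark 0.67 [233.2 200.4] [[ 0.624 -0.003  0.   ]]
stage cut 0.6 [298. 154.] 1600 ((661.51953125, -318.17987060546875), (195.88504028320312, 363.6421813964844), 73.57534790039062)
stage mark 0.91 [302.9 161.1] [[ 0.582 -0.301  0.   ]]
square_module cut 0.65 [273. 226.] 356 ((455.8948669433594, 46.94760513305664), (59.946929931640625, 63.152565002441406), 71.73321533203125)
square_module mark 0.67 [267.  230.2] [[0.465 0.042 0.   ]]
0.9 [ 0.25422299 -0.59823249  0.4047156 ] [3.07838502e+00 6.26966711e-01 6.48854460e-05] [[0.92, 0.391, 0.0], [0.391, -0.92, -0.0], [0.0, 0.0, -1.0]]
```

```bash
python3 - <<'E'
import cv2
im=cv2.imread("pics/top.png"); cv2.imwrite("pics/crop1.png",cv2.resize(im[80:240,140:440],None,fx=2.6,fy=2.6,interpolation=cv2.INTER_CUBIC))
E
```

```text
(no output)
```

View pics/top.png

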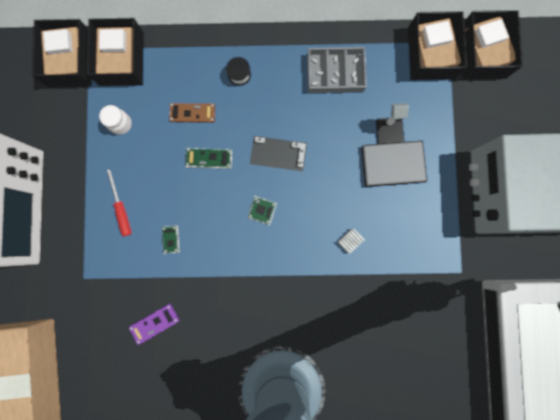

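View pics/crop1.png

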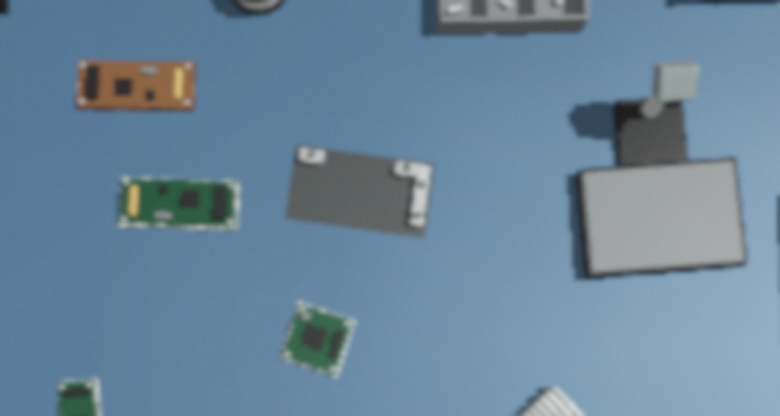

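The candidates for the long module in the top view are:
- brown board at (192,112)
- green and aluminium board at (208,158)
- purple board at (153,324)
- small green board at (171,240), which is too short

I choose (208,158). It measures about 121 x 51 mm and sits on the stop's +y side, and the crop confirms it is green on aluminium. The stop's steel shows at (260,140), (297,145) and (300,158), the stage at (395,162) with its post on the far side, and the square module at (262,210).

Next I fit the poses precisely.

```bash
cat >> h.py <<'E'
def warp(n,im,z,x0,x1,y0,y1,s=1000.):
    """metric picture of plane z: row=(x-x0)*s, col=(y-y0)*s"""
    K,t,Rm=cal(n); xs,ys=np.meshgrid(np.arange(x0,x1,1/s),np.arange(y0,y1,1/s),indexing="ij")
    p=(np.stack([xs,ys,np.full_like(xs,z)],-1)-t)@Rm; uv=p@K.T
    return cv2.remap(im,(uv[...,0]/uv[...,2]).astype(np.float32),(uv[...,1]/uv[...,2]).astype(np.float32),cv2.INTER_CUBIC)
def boxmask(shape,x0,y0,boxes,x,y,a,s=1000.):
    m=np.zeros(shape[:2],np.uint8); c,q=np.cos(a),np.sin(a)
    for b in boxes:
        p=np.array([[b[0],b[2]],[b[1],b[2]],[b[1],b[3]],[b[0],b[3]]])@np.array([[c,q],[-q,c]])+[x,y]
        cv2.fillPoly(m,[np.round(((p-[x0,y0])*s)[:,::-1]*16).astype(np.int32)],1,shift=4)
    return m.astype(bool)
def fit(F,x0,y0,boxes,g,span=(.02,.02,.2)):
    """pose whose boxes hold most of F (mean inside minus ring)"""
    from scipy.optimize import differential_evolution as DE
    grow=[(b[0]-.006,b[1]+.006,b[2]-.006,b[3]+.006) for b in boxes]
    def f(v):
        i=boxmask(F.shape,x0,y0,boxes,*v); o=boxmask(F.shape,x0,y0,grow,*v)&~i
        return F[o].mean()-F[i].mean()
    o=DE(f,[(g[k]-span[k],g[k]+span[k]) for k in range(3)],seed=1,maxiter=60,popsize=12)
    return o.x.round(4).tolist(),round(o.fun,1)
STOP=[(.025,.037,-.061,-.037),(.025,.037,.037,.061),(-.025,.037,-.072,-.06)]
LONG=[(-.025,.025,-.06,.06)]; STAGE=[(-.055,.055,-.08,.08)]
E
cat > m.py <<'E'
from h import *
im=cv2.cvtColor(cv2.imread("pics/top.png"),cv2.COLOR_BGR2RGB).astype(np.float32)
W=warp("top",im,.014,.5,.75,-.13,.13); print("stop",fit(W.mean(2),.5,-.13,STOP,(.607,0,-.14)))
W=warp("top",im,.01,.5,.7,.08,.3); b=np.abs(W-np.median(W.reshape(-1,3),0)).sum(2).clip(0,60)
print("long",fit(b,.5,.08,LONG,(.598,.183,0)))
W=warp("top",im,.02,.5,.72,-.42,-.18); b=(255-(W.max(2)-W.min(2))*3).clip(0,255)
print("stage",fit(b,.5,-.42,STAGE,(.6,-.3,.05)))
E
python3 m.py
python3 - <<'E'
from h import *
im,d=r.snapshot("top"); P=cloud("top",d)
for n,(u,v) in dict(bench=(330,220),long=(208,158),stage=(395,162),stop=(300,158)).items(): print(n,P[v,u].round(4))
m=(abs(P[...,2]-.02)<.004)&(P[...,1]<-.2)&(P[...,1]>-.4)&(P[...,0]>.52)&(P[...,0]<.68)
print("stage depth rect",rect(m,"top",.02))
E
```

```text
stop ([0.6044, 0.0033, -0.1543], np.float64(-55.5))
long ([0.5965, 0.1777, -0.0437], np.float64(-37.1))
stage ([0.5802, -0.3023, -0.0748], np.float64(-69.5))
bench [ 0.4285 -0.1351 -0.0011]
long [0.5973 0.1832 0.0071]
stage [ 0.5756 -0.3058  0.0186]
stop [ 0.5924 -0.0594  0.01  ]
stage depth rect ((572.799072265625, -303.8260498046875), (109.68577575683594, 160.04736328125), 3.4450364112854004)
```

```bash
python3 - <<'E'
from h import *
im,d=r.snapshot("top"); im2,d2=r.snapshot("side")
for n,dd in(("top",d),("side",d2)):
    P=cloud(n,dd); x,y,z=P[...,0],P[...,1],P[...,2]
    B=(x>.5)&(x<.7)&(y>.08)&(y<.28); print(n,"bench z",np.median(z[B]).round(4))
    m=B&(z-np.median(z[B])>.006); print("long",rect(m,n,.01),P[m][:,:2].mean(0).round(4))
    m=(abs(z-.02)<.005)&(y<-.2)&(y>-.42)&(x>.5)&(x<.68); print("stage",rect(m,n,.02))
im=im.astype(np.float32); W=warp("top",im,.01,.5,.7,.08,.3)
g=(W[...,2]<W[...,1]+5).astype(np.float32)*100  # non-blue
print("long nonblue",fit(g,.5,.08,LONG,(.598,.183,0)))
W=warp("top",im,.014,.5,.75,-.13,.13); print("stop hi",fit((W.mean(2)>140)*100.,.5,-.13,STOP,(.607,0,-.14)))
W=warp("top",im,.0,.5,.75,-.13,.13); m=(W[...,2]-W[...,0]<35)&(W.mean(2)<120); m=m.astype(np.uint8)
m=cv2.morphologyEx(m,cv2.MORPH_OPEN,np.ones((9,9))); ys,xs=np.nonzero(m); print("sheet",cv2.minAreaRect(np.c_[xs,ys].astype(np.float32)))
A=warp("top",im,.014,.5,.7,-.1,.28).copy(); A2=A.copy()
for bx,v in((STOP,(.6044,.0033,-.1543)),(LONG,(.5975,.1815,-.03))):
    k=boxmask(A.shape,.5,-.1,bx,*v); A[k&~cv2.erode(k.astype(np.uint8),np.ones((3,3))).astype(bool)]=[255,0,0]
save("pics/fit.png",cv2.resize(np.vstack([A,A2]).clip(0,255).astype(np.uint8),None,fx=1.45,fy=1.45)[::-1,::-1])
E
```

```text
top bench z -0.0001
long ((597.673095703125, 181.46788024902344), (119.22771453857422, 50.044212341308594), 87.09591674804688) [0.6029 0.1828]
stage ((572.78759765625, -303.6241760253906), (109.68930053710938, 160.55612182617188), 3.4473989009857178)
side bench z 0.0011
long ((598.9120483398438, 185.55096435546875), (120.30184936523438, 51.032371520996094), 87.11773681640625) [0.6017 0.1877]
stage ((575.4917602539062, -298.6631164550781), (116.79669952392578, 167.47254943847656), 3.080273151397705)
long nonblue ([0.5966, 0.1823, -0.05], np.float64(-96.3))
stop hi ([0.6052, 0.0023, -0.1603], np.float64(-86.8))
sheet ((131.2111053466797, 109.25633239746094), (137.90753173828125, 77.2202377319336), 9.1805419921875)
```

View pics/fit.png

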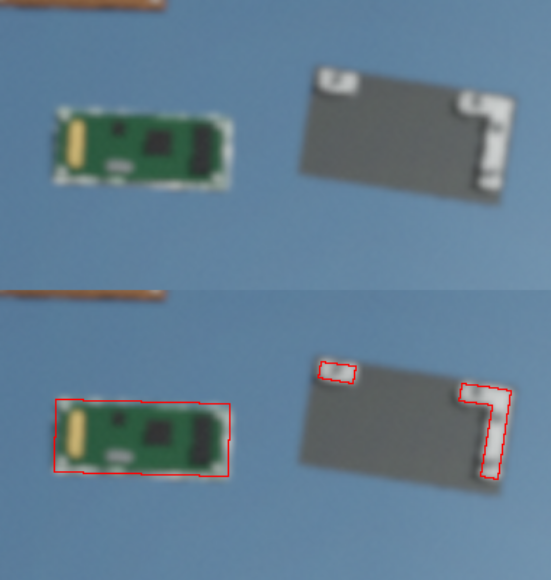

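```bash
cat >> h.py <<'E'
def to(x,y,z,yawdeg):
    s=r.sense(); M=R.from_rotvec(s["ee_rot"]).as_matrix(); p=np.array(s["ee_pos"])
    d=M.T@(np.array([x,y,z])-p)*1000; yw=np.degrees(np.arctan2(M[1,1],M[0,1]))
    print("t",round(s["time"],2),"pos",p.round(4),"yaw",yw.round(1),"F",np.round(s["contact_force"],1),"grip",round(s["grip_width"]*1000,1))
    print("  shift",d.round(1),"turn",round((yw-yawdeg+180)%360-180,1))
def S(x,y,z,rel=0):  # target given in the stop frame, m
    a=-.155; return to(.605+np.cos(a)*x-np.sin(a)*y,.003+np.sin(a)*x+np.cos(a)*y,z,np.degrees(a)+rel)
E
python3 -c "
from h import *
to(.598,.1835,.30,-2.9)"
```

```text
t 1.05 pos [ 0.2542 -0.5982  0.4047] yaw -67.0 F [-0.4  0.  -0.6] grip 85.4
  shift [ 622.1 -585.   104.7] turn -64.1
```

Call:
arm_command(increments="85 15 -14 0 -2; 85 40 -38 0 -6; 85 66 -62 0 -10; 85 92 -86 0 -14; 85 118 -111 0 -18; 85 144 -135 0 -22; 85 170 -160 0 -26; 85 196 -184 0 -30", grip_force=25)

```text
time: 1.72
ee_pos: [0.363, -0.3505, 0.405]
ee_rot: [2.808, 1.407, 0.0]
contact_force: [1.2, 0.4, 0.2]
grip_width: 0.0848
```

```bash
python3 -c "
from h import *
to(.598,.1835,.30,-2.9)"
```

```text
t 1.72 pos [ 0.363  -0.3505  0.405 ] yaw -36.8 F [1.2 0.4 0.2] grip 84.8
  shift [ 568.4 -131.6  104.8] turn -33.9
```

Call:
arm_command(increments="85 36 -8 0 -2; 85 72 -17 0 -4; 85 108 -25 0 -8; 85 144 -33 0 -12; 85 180 -42 0 -16; 85 216 -50 0 -20; 85 252 -58 0 -24; 85 288 -66 0 -28")

```text
time: 2.38
ee_pos: [0.4835, -0.0808, 0.4051]
ee_rot: [2.384, 2.044, 0.001]
contact_force: [0.6, 0.4, 0.5]
grip_width: 0.0849
```

```bash
python3 -c "
from h import *
to(.598,.1835,.24,-2.9)"
```

```text
t 2.38 pos [ 0.4835 -0.0808  0.4051] yaw -8.8 F [0.6 0.4 0.5] grip 84.9
  shift [278.8  72.6 165.1] turn -5.9
```

Call:
arm_command(increments="70 36 9 0 -1; 70 72 18 15 -2; 70 108 28 30 -3; 70 144 37 50 -4; 70 180 47 75 -5; 70 216 56 105 -5.9; 70 250 66 135 -5.9; 70 278.8 72.6 165 -5.9")

```text
time: 3.05
ee_pos: [0.5954, 0.1734, 0.2495]
ee_rot: [2.28, 2.16, 0.003]
contact_force: [1.0, 0.1, 0.8]
grip_width: 0.0698
```

```bash
python3 - <<'E'
from h import *
to(.598,.1835,.186,-2.9)
im,d=r.snapshot("side"); P=cloud("side",d)
m=(abs(P[...,0]-.6)<.09)&(abs(P[...,1]-.185)<.09)&(P[...,2]>.03)&(P[...,2]<.15)
print(m.sum(), np.percentile(P[m][:,2],[0,1,5]).round(4)); im=im[170:300,110:280]
save("pics/s1.png",cv2.resize(im,None,fx=4,fy=4,interpolation=cv2.INTER_CUBIC))
E
```

```text
t 3.05 pos [0.5954 0.1734 0.2495] yaw -3.1 F [1.  0.1 0.8] grip 69.8
  shift [10.1  1.9 63.5] turn -0.2
430 [0.0826 0.0837 0.09  ]
```

View pics/s1.png

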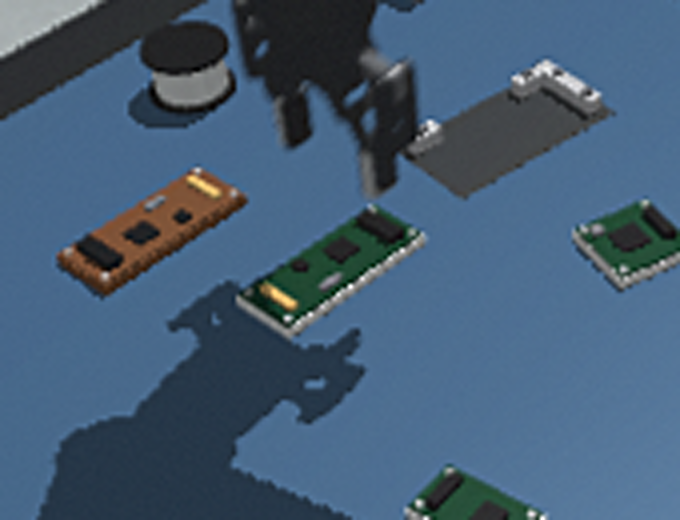

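Call:
arm_command(increments="70 0 0 0 0; 70 0 0 15 0; 70 0 0 30 0; 70 0 0 45 0; 70 0 0 55 0; 70 0 0 62 0; 70 0 0 66 0; 70 0 0 68 0")

```text
time: 3.77
ee_pos: [0.594, 0.1711, 0.1815]
ee_rot: [-2.281, -2.16, 0.001]
contact_force: [-0.6, -0.2, 0.4]
grip_width: 0.07
```

```bash
python3 - <<'E'
from h import *
to(.598,.1835,.172,-2.9)
im,d=r.snapshot("side")
im=im[190:290,130:250]
save("pics/s2.png",cv2.resize(im,None,fx=5,fy=5,interpolation=cv2.INTER_CUBIC))
E
```

```text
t 3.77 pos [0.594  0.1711 0.1815] yaw -3.1 F [-0.6 -0.2  0.4] grip 70.0
  shift [12.6  3.3  9.5] turn -0.2
```

View pics/s2.png

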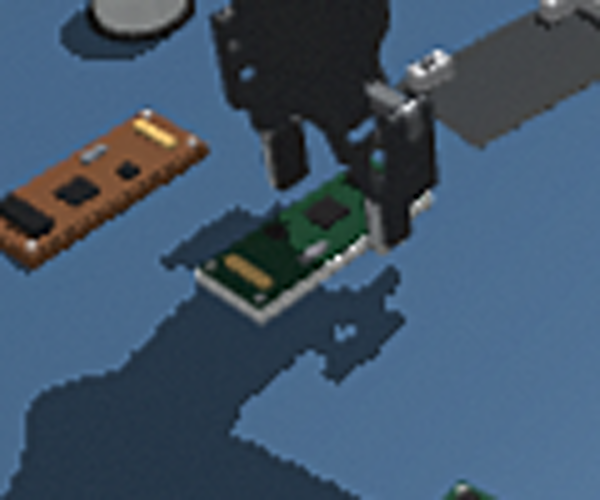

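Call:
arm_command(increments="70 4 1 0 0; 70 8 2 0 0; 70 12.6 3.3 0 0.2; 70 12.6 3.3 3 0.2; 70 12.6 3.3 6 0.2; 70 12.6 3.3 9.5 0.2; 70 12.6 3.3 9.5 0.2; 70 12.6 3.3 9.5 0.2")

```text
time: 4.48
ee_pos: [0.5979, 0.1837, 0.1719]
ee_rot: [-2.284, -2.156, 0.002]
contact_force: [0.2, 0.5, -0.4]
grip_width: 0.0696
```

Call:
arm_command(increments="60 0 0 0 0; 54 0 0 0 0; 50 0 0 0 0; 40 0 0 0 0; 40 0 0 0 0; 40 0 0 0 0; 40 0 0 0 0; 40 0 0 0 0", grip_force=25)

```text
time: 5.15
ee_pos: [0.5986, 0.1841, 0.1731]
ee_rot: [2.284, 2.156, 0.002]
contact_force: [0.6, -0.1, 3.1]
grip_width: 0.0492
```

```bash
python3 - <<'E'
from h import *
S(-.03,.02,.172)
im,d=r.snapshot("side");im2,d2=r.snapshot("top")
for n,dd in(("top",d2),("side",d)):
  for a in r.cut_out(n,"long_module")[:3]: print(n,a["confidence"],np.round(a["location"]),rect(a["pixels"],n,.01))
E
```

```text
t 5.15 pos [0.5986 0.1841 0.1731] yaw -3.3 F [ 0.6 -0.1  3.1] grip 49.2
  shift [-157.6  -11.2    1.1] turn 5.6
top 0.61 [211. 108.] ((718.1824951171875, 184.09661865234375), (40.07516860961914, 49.012733459472656), 88.92760467529297)
top 0.56 [151. 324.] ((170.21302795410156, 321.69268798828125), (49.74266052246094, 121.53103637695312), 27.502958297729492)
side 0.81 [296. 361.] ((170.39573669433594, 328.3968505859375), (50.56106948852539, 126.70183563232422), 28.966032028198242)
side 0.67 [150. 231.] ((721.0301513671875, 229.8288116455078), (124.7930679321289, 61.72039794921875), 88.99854278564453)
side 0.61 [185. 242.] ((597.463623046875, 208.68087768554688), (54.5268440246582, 83.51472473144531), 0.00525303091853857)
```

Call:
arm_command(increments="40 -4 0 -1 0; 40 -12 -1 -1 0; 40 -23 -2 -1 1; 40 -36 -3 -1 2; 40 -50 -4 -1 3; 40 -64 -5 -1 4; 40 -76 -6 -1 5; 40 -84 -6 -1 5.6")

```text
time: 6.02
ee_pos: [0.587, 0.0972, 0.1732]
ee_rot: [2.391, 2.037, -0.003]
contact_force: [0.8, 0.2, -1.8]
grip_width: 0.0491
```

```bash
python3 - <<'E'
from h import *
S(-.03,.004,.173)
im,d=r.snapshot("side");im2,d2=r.snapshot("top")
P=cloud("side",d)
for n,dd in(("top",d2),("side",d)):
  for a in r.cut_out(n,"long_module")[:4]: print(n,a["confidence"],np.round(a["location"]),rect(a["pixels"],n,.01))
im=im[160:290,130:290]
save("pics/s3.png",cv2.resize(im,None,fx=4,fy=4,interpolation=cv2.INTER_CUBIC))
E
```

```text
t 6.02 pos [0.587  0.0972 0.1732] yaw -9.1 F [ 0.8  0.2 -1.8] grip 49.1
  shift [-86.3   2.7   0.4] turn -0.3
top 0.98 [189. 110.] ((722.9531860351562, 225.12384033203125), (52.81916427612305, 123.80720520019531), 2.1891746520996094)
top 0.75 [152. 324.] ((171.2701873779297, 321.48175048828125), (48.735511779785156, 123.5914535522461), 29.069690704345703)
top 0.41 [220. 167.] ((574.7041625976562, 145.9427490234375), (15.777242660522461, 16.11465835571289), 89.72372436523438)
side 0.95 [295. 366.] ((170.32623291015625, 328.2184753417969), (52.84184646606445, 125.91991424560547), 30.18190574645996)
side 0.89 [211. 224.] ((585.9674682617188, 123.80119323730469), (83.25868225097656, 61.07443618774414), 77.8182373046875)
side 0.78 [148. 230.] ((720.615478515625, 231.4776611328125), (124.6817855834961, 58.769615173339844), 89.0291748046875)
```

View pics/s3.png

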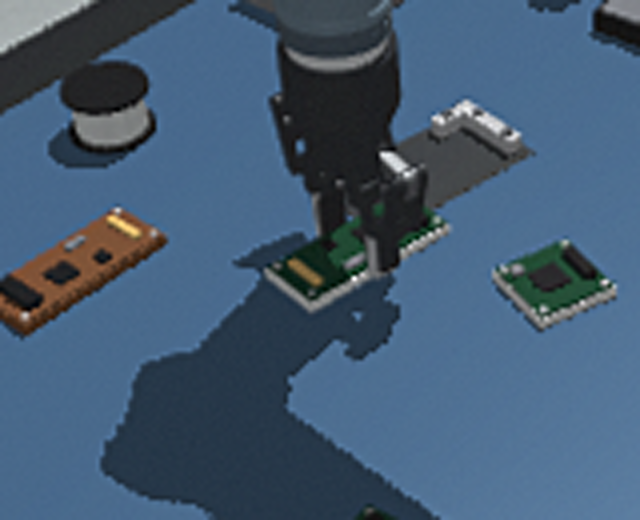

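Picture s3 shows the module gripped across its middle at about (370,240), flat on the bench and aligned. The square module at (555,280) is undisturbed. I continue to slide along -y.

Call:
arm_command(increments="40 -6 0 0 0; 40 -16 1 0 0; 40 -28 2 0 0; 40 -40 3 0 0; 40 -52 3 0 0; 40 -64 3 0 0; 40 -74 3 0 0; 40 -80 3 0 0")

```text
time: 6.88
ee_pos: [0.5777, 0.0183, 0.1734]
ee_rot: [2.389, 2.039, -0.002]
contact_force: [0.6, -0.7, -1.0]
grip_width: 0.0493
```

```bash
python3 - <<'E'
from h import *
S(-.003,.006,.173)
im2,d2=r.snapshot("top")
save("pics/t2.png",cv2.resize(im2[120:200,210:330],None,fx=5,fy=5,interpolation=cv2.INTER_CUBIC))
E
```

```text
t 6.88 pos [0.5777 0.0183 0.1734] yaw -9.0 F [ 0.6 -0.7 -1. ] grip 49.3
  shift [-4.8 26.4  0.4] turn -0.2
```

View pics/t2.png

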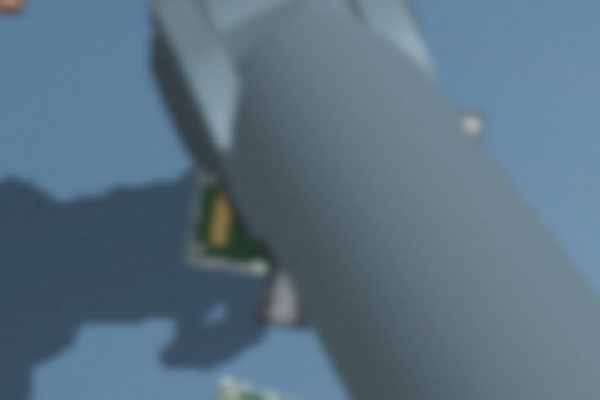

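Call:
arm_command(increments="40 0 5 0 0; 40 0 10 0 0; 40 0 15 0 0; 40 0 19 0 0; 40 0 23 0 0; 40 0 25 0 0; 40 0 27 0 0; 40 0 28 0 0")

```text
time: 7.6
ee_pos: [0.6059, 0.0169, 0.1735]
ee_rot: [-2.386, -2.043, -0.0]
contact_force: [-0.6, -0.1, -1.3]
grip_width: 0.0493
```

```bash
python3 -c "
from h import *
S(0,0,.173)"
```

```text
t 7.6 pos [0.6059 0.0169 0.1735] yaw -8.9 F [-0.6 -0.1 -1.3] grip 49.3
  shift [-13.9   1.2   0.5] turn 0.0
```

Call:
arm_command(increments="40 -3 0 0 0; 40 -6 0 0 0; 40 -8 0 0 0; 40 -10 0 0 0; 40 -11 0 0 0; 40 -12 0 0 0; 40 -13 0 0 0; 40 -13 0 0 0")

```text
time: 8.27
ee_pos: [0.6036, 0.0046, 0.1737]
ee_rot: [-2.386, -2.043, -0.002]
contact_force: [0.1, 1.8, -1.5]
grip_width: 0.0493
```

Call:
arm_command(increments="40 -0.5 0 0 0; 40 -1 0 0 0; 40 -1.5 0 0 0; 40 -2 0 0 0; 40 -2 0 0 0; 40 -2 0.5 0 0; 40 -2 1 0 0; 40 -2 1 0 0")

```text
time: 8.93
ee_pos: [0.6039, 0.0042, 0.1736]
ee_rot: [-2.383, -2.042, -0.002]
contact_force: [-1.5, 4.9, -0.2]
grip_width: 0.0493
```

```bash
python3 - <<'E'
from h import *
S(0,0,.173)
im,d=r.snapshot("side")
for k in("long_module","stop"):
  for a in r.cut_out("side",k)[:4]: print(k,a["confidence"],np.round(a["location"]),rect(a["pixels"],"side",.01))
im=im[150:260,180:300]
save("pics/s4.png",cv2.resize(im,None,fx=5,fy=5,interpolation=cv2.INTER_CUBIC))
E
```

```text
t 8.93 pos [0.6039 0.0042 0.1736] yaw -8.8 F [-1.5  4.9 -0.2] grip 49.3
  shift [-1.   1.3  0.6] turn 0.1
long_module 0.74 [294. 365.] ((169.74024963378906, 328.35858154296875), (50.33841323852539, 122.83518981933594), 28.214223861694336)
long_module 0.67 [146. 232.] ((721.3103637695312, 231.97344970703125), (122.33290100097656, 59.18277359008789), 89.73638153076172)
long_module 0.66 [228. 203.] ((602.23876953125, 27.49611473083496), (85.6261978149414, 56.320499420166016), 82.70664978027344)
stop 0.64 [221. 200.] ((643.7501831054688, 42.451175689697266), (53.21289825439453, 19.200725555419922), 89.09233856201172)
```

View pics/s4.png

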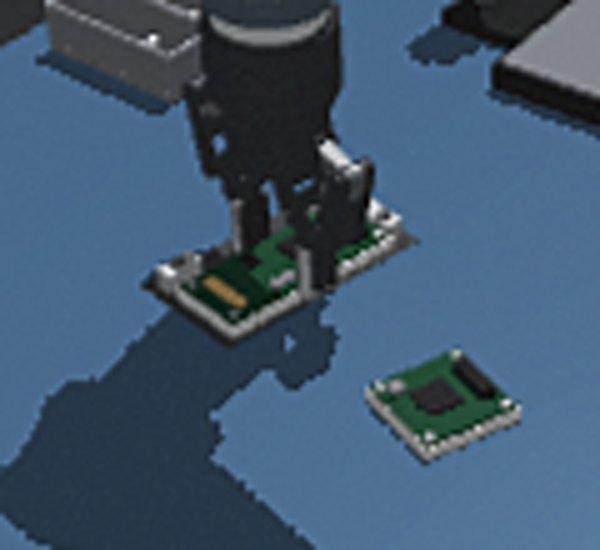

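The module now presses on the end rail: y force is 4.9 N. In s4 it lies in the stop at about (290,270). Next I press it against the blocks.

Call:
arm_command(increments="40 0 0.5 0 0; 40 0 1 0 0; 40 0 1.5 0 0; 40 0 2 0 0; 40 0 2.5 0 0; 40 0 3 0 0; 40 0 3 0 0; 40 0 3 0 0")

```text
time: 9.75
ee_pos: [0.6059, 0.0039, 0.1733]
ee_rot: [-2.382, -2.041, 0.001]
contact_force: [-2.2, 6.5, 0.7]
grip_width: 0.0492
```

Call:
arm_command(increments="40 0 0.5 0 0; 40 0 1 0 0; 40 0 1.5 0 0; 40 0 2 0 0; 40 0 2.5 0 0; 40 0 2.5 0 0; 40 0 2.5 0 0; 40 0 2.5 0 0")

```text
time: 10.42
ee_pos: [0.6084, 0.0036, 0.1733]
ee_rot: [-2.382, -2.041, 0.001]
contact_force: [-3.4, 5.8, 0.2]
grip_width: 0.0491
```

Call:
arm_command(increments="40 0 1 0 0; 40 0 2 0 0; 40 0 2.5 0 0; 40 0 3 0 0; 40 0 3 0 0; 40 0 3 0 0; 40 0 3 0 0; 40 0 3 0 0")

```text
time: 11.08
ee_pos: [0.6099, 0.0036, 0.1733]
ee_rot: [-2.38, -2.039, 0.008]
contact_force: [-7.2, 5.6, 5.4]
grip_width: 0.0491
```

x contact is felt as well: Fx is -7 N and the motion has stalled. I release, then look.

Call:
arm_command(increments="72 0 -1 0 0; 72 0 -2 0 0; 72 0 -2 0 0; 72 0 -2 0 0; 72 0 -2 0 0; 72 0 -2 0 0; 72 0 -2 0 0; 72 0 -2 0 0")

```text
time: 11.75
ee_pos: [0.6109, 0.0006, 0.1736]
ee_rot: [2.387, 2.043, 0.0]
contact_force: [0.4, 0.7, 0.7]
grip_width: 0.0717
```

Call:
arm_command(increments="72 0 0 -15 0; 72 0 0 -40 0; 72 0 0 -70 0; 72 0 0 -100 0; 72 -30 0 -100 0; 72 -70 0 -100 0; 72 -110 0 -100 0; 72 -140 0 -100 0")

```text
time: 12.42
ee_pos: [0.5886, -0.1412, 0.2753]
ee_rot: [2.386, 2.039, -0.001]
contact_force: [0.7, -1.4, -0.6]
grip_width: 0.0722
```

```bash
python3 - <<'E'
from h import *
S(0,0,.173)
im,d=r.snapshot("side");im2,d2=r.snapshot("top")
for n,dd in(("top",d2),("side",d)):
  for a in r.cut_out(n,"long_module")[:4]: print(n,round(a["confidence"],2),np.round(a["location"]),rect(a["pixels"],n,.01))
  for a in r.cut_out(n,"square_module")[:1]: print(n,"square",round(a["confidence"],2),np.round(a["location"]),rect(a["pixels"],n,.01))
A=cv2.resize(im[150:250,180:310],None,fx=4,fy=4,interpolation=cv2.INTER_CUBIC);B=cv2.resize(im2[130:190,230:330],None,fx=5.2,fy=5,interpolation=cv2.INTER_CUBIC)
save("pics/s5.png",cv2.resize(np.vstack([A,B[:200]]),None,fx=.95,fy=.95))
E
```

```text
t 12.42 pos [ 0.5886 -0.1412  0.2753] yaw -9.0 F [ 0.7 -1.4 -0.6] grip 72.2
  shift [145.3  -6.5 101.9] turn -0.1
top 0.73 [277. 155.] ((602.9236450195312, 3.3609695434570312), (120.67845916748047, 53.9713134765625), 81.13853454589844)
top 0.7 [150. 323.] ((171.19891357421875, 321.54595947265625), (50.64307403564453, 121.33052825927734), 29.019746780395508)
top 0.59 [192. 110.] ((720.3065795898438, 225.08462524414062), (118.00614929199219, 51.76854705810547), 88.92665100097656)
top square 0.85 [261. 209.] ((457.66845703125, 42.159358978271484), (61.12477111816406, 62.78803253173828), 70.70718383789062)
side 0.85 [145. 229.] ((719.8770751953125, 229.39910888671875), (130.4376983642578, 64.83299255371094), 88.09634399414062)
side 0.67 [232. 202.] ((603.1460571289062, 10.4163818359375), (128.81031799316406, 65.0281753540039), 82.55290222167969)
side 0.61 [294. 365.] ((170.90965270996094, 326.45111083984375), (52.76715087890625, 125.84705352783203), 28.734291076660156)
side square 0.62 [270. 228.] ((456.8348693847656, 47.53643035888672), (66.852294921875, 69.26272583007812), 71.86505126953125)
```

View pics/s5.png

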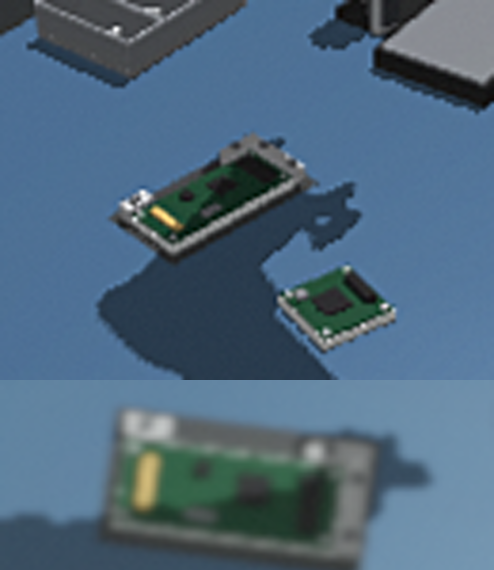

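Home is confirmed: the module measures (0.603, 0.003) at -8.9° against the stop's (0.605, 0.003) at -8.9°, flat and released. The square module at (0.457, 0.042) has not moved. Now I regrasp.

Call:
arm_command(increments="72 20 -1 0 0; 72 50 -2 0 0; 72 85 -3 0 0; 72 115 -4 0 0; 72 135 -4.5 0 0; 72 145 -4.5 0 0; 72 145 -4.5 15 0; 72 145 -4.5 40 0")

```text
time: 13.38
ee_pos: [0.6092, 0.0096, 0.2368]
ee_rot: [2.378, 2.046, 0.01]
contact_force: [0.1, -0.9, 0.3]
grip_width: 0.0721
```

```bash
python3 -c "
from h import *
S(.002,0,.173)"
```

```text
t 13.38 pos [0.6092 0.0096 0.2368] yaw -8.6 F [ 0.1 -0.9  0.3] grip 72.1
  shift [-7.3 -1.6 63.8] turn 0.3
```

Call:
arm_command(increments="72 0 0 0 0; 72 0 0 0 0; 72 0 0 10 0; 72 0 0 20 0; 72 0 0 30 0; 72 0 0 35 0; 72 0 0 35 0; 72 0 0 35 0")

```text
time: 14.05
ee_pos: [0.6069, 0.0063, 0.1981]
ee_rot: [-2.386, -2.042, 0.001]
contact_force: [-0.1, -0.5, -0.0]
grip_width: 0.0722
```

```bash
python3 -c "
from h import *
S(.002,0,.172)"
```

```text
t 14.05 pos [0.6069 0.0063 0.1981] yaw -8.9 F [-0.1 -0.5 -0. ] grip 72.2
  shift [-3.6  0.7 26.1] turn -0.0
```

Call:
arm_command(increments="72 -2 0.5 8 0; 72 -3.5 0.5 16 0; 72 -3.5 0.5 22 0; 72 -3.5 0.5 25 0; 72 -3.5 0.5 25.5 0; 72 -3.5 0.5 25.5 0; 72 -3.5 0.5 25.5 0; 60 -3.5 0.5 25.5 0", grip_force=50)

```text
time: 14.72
ee_pos: [0.6073, 0.003, 0.1735]
ee_rot: [2.386, 2.043, 0.001]
contact_force: [0.6, -0.3, -0.9]
grip_width: 0.0615
```

Call:
arm_command(increments="50 0 0 0 0; 40 0 0 0 0; 40 0 0 0 0; 40 0 0 0 0; 40 0 0 0 0; 40 0 0 0 0; 40 0 0 -1 0; 40 0 0 -2 0")

```text
time: 15.38
ee_pos: [0.6066, 0.0031, 0.1745]
ee_rot: [-2.386, -2.042, 0.0]
contact_force: [0.6, 1.1, -1.2]
grip_width: 0.0488
```

Call:
arm_command(increments="40 0 0 -8 0; 40 0 0 -20 0; 40 0 0 -35 0; 40 0 0 -50 0; 40 0 0 -65 0; 40 0 0 -80 0; 40 0 0 -88 0; 40 0 0 -90 0")

```text
time: 16.05
ee_pos: [0.6082, 0.0029, 0.2684]
ee_rot: [2.384, 2.04, 0.006]
contact_force: [0.9, -0.4, -1.2]
grip_width: 0.048
```

```bash
python3 -c "
from h import *
to(.574,-.3025,.262,3.3)"
```

```text
t 16.05 pos [0.6082 0.0029 0.2684] yaw -8.9 F [ 0.9 -0.4 -1.2] grip 48.0
  shift [-307.    13.4    6.3] turn -12.2
```

Call:
arm_command(increments="40 -6 0 0 -1; 40 -22 1 0 -2; 40 -42 2 0 -4; 40 -65 3 0 -6; 40 -90 4 0 -8; 40 -115 5 0 -10; 40 -140 6 0 -12; 40 -162 7 0 -12")

```text
time: 16.72
ee_pos: [0.5881, -0.1603, 0.2644]
ee_rot: [-2.159, -2.28, 0.002]
contact_force: [0.1, 0.5, -1.0]
grip_width: 0.0481
```

```bash
python3 -c "
from h import *
to(.574,-.303,.262,3.3)"
```

```text
t 16.72 pos [ 0.5881 -0.1603  0.2644] yaw 3.1 F [ 0.1  0.5 -1. ] grip 48.1
  shift [-141.7  -21.8    2.5] turn -0.2
```

Call:
arm_command(increments="40 -20 -3 0 0; 40 -42 -6 0 0; 40 -64 -10 0 0; 40 -86 -13 0 0; 40 -106 -16 0 0; 40 -124 -19 0 0; 40 -136 -21 0 0; 40 -140 -22 0 0")

```text
time: 17.38
ee_pos: [0.5734, -0.3026, 0.2645]
ee_rot: [-2.165, -2.276, 0.003]
contact_force: [-0.8, 0.4, -1.8]
grip_width: 0.0485
```

```bash
python3 - <<'E'
from h import *
to(.574,-.303,.196,3.3)
im,d=r.snapshot("side");im2,d2=r.snapshot("top")
for a in r.cut_out("side","long_module")[:4]: print(round(a["confidence"],2),np.round(a["location"]),a["pixels"].sum(),rect(a["pixels"],"side",.1))
P=cloud("side",d)
save("pics/s6.png",cv2.resize(im[70:230,220:400],None,fx=3.5,fy=3.5,interpolation=cv2.INTER_CUBIC))
E
```

```text
t 17.38 pos [ 0.5734 -0.3026  0.2645] yaw 2.9 F [-0.8  0.4 -1.8] grip 48.5
  shift [-0.3  0.7 68.5] turn -0.4
0.97 [293. 364.] 1423 ((139.9181365966797, 377.0491943359375), (44.44485855102539, 110.34154510498047), 29.056467056274414)
0.88 [302. 138.] 240 ((570.3375244140625, -292.72412109375), (48.619903564453125, 122.04759979248047), 7.560080051422119)
0.61 [146. 227.] 675 ((626.7904052734375, 290.45013427734375), (110.38228607177734, 53.14016342163086), 88.46734619140625)
```

View pics/s6.png

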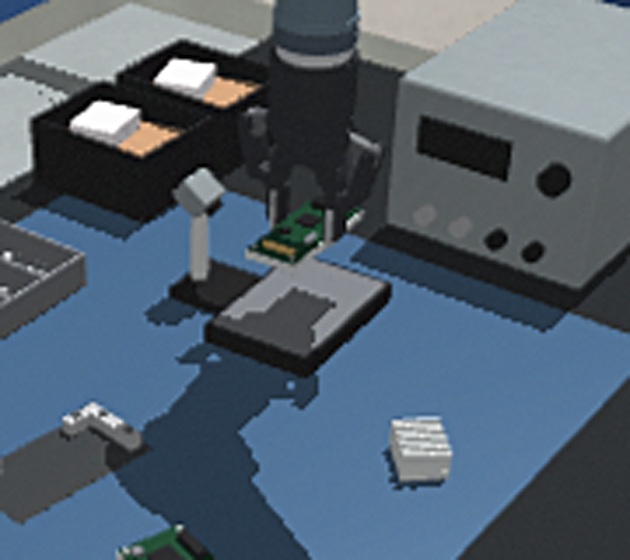

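s6 shows the module held level above the stage at (305,230), clear of the post at (200,230). I lower it.

Call:
arm_command(increments="40 0 0.5 8 0; 40 0 0.5 22 0; 40 0 0.5 38 0; 40 0 0.5 50 0; 40 0 0.5 58 0; 40 0 0.5 63 0; 40 0 0.5 66 0; 40 0 0.5 66 0")

```text
time: 18.2
ee_pos: [0.575, -0.2989, 0.1983]
ee_rot: [-2.159, -2.281, 0.0]
contact_force: [-0.0, 0.0, -0.2]
grip_width: 0.0484
```

Call:
arm_command(increments="40 0 0 1 0; 40 0 0 1.5 0; 40 0 0 2 0; 40 0 0 2.5 0; 40 0 0 3 0; 40 0 0 3.5 0; 40 0 0 4 0; 40 0 0 4 0")

```text
time: 18.87
ee_pos: [0.575, -0.2992, 0.195]
ee_rot: [-2.16, -2.281, 0.0]
contact_force: [1.5, 1.2, -1.0]
grip_width: 0.0482
```

Call:
arm_command(increments="40 -1 0 0.5 0; 40 -2 0 0.5 0; 40 -3 0 1 0; 40 -3.5 0 1 0; 40 -3.5 0 1.5 0; 40 -3.5 0 2 0; 40 -3.5 0 2 0; 40 -3.5 0 2 0")

```text
time: 19.53
ee_pos: [0.5754, -0.3029, 0.194]
ee_rot: [2.16, 2.281, -0.001]
contact_force: [-2.0, 0.5, 5.3]
grip_width: 0.0483
```

Contact is felt: Fz is +5.3 N. I release and retreat straight up.

Call:
arm_command(increments="50 0 0 0 0; 55 0 0 -0.5 0; 62 0 0 -1 0; 70 0 0 -1 0; 72 0 0 -1 0; 72 0 0 -1 0; 72 0 0 -1 0; 72 0 0 -1 0")

```text
time: 20.2
ee_pos: [0.5753, -0.3027, 0.194]
ee_rot: [-2.16, -2.281, -0.0]
contact_force: [-0.5, 0.6, 0.7]
grip_width: 0.0722
```

Call:
arm_command(increments="72 0 0 -8 0; 72 0 0 -20 0; 72 0 0 -45 0; 72 0 0 -75 0; 72 0 0 -110 0; 72 0 0 -145 0; 72 0 0 -170 0; 72 0 0 -180 0")

```text
time: 20.87
ee_pos: [0.577, -0.3027, 0.3814]
ee_rot: [2.153, 2.274, 0.005]
contact_force: [0.3, -1.1, 0.3]
grip_width: 0.0717
```

Call:
arm_command(increments="72 20 -10 0 0; 72 55 -20 0 0; 72 90 -35 0 0; 72 125 -50 0 0; 72 160 -60 0 0; 72 190 -70 0 0; 72 210 -80 0 0; 72 220 -80 0 0")

```text
time: 21.53
ee_pos: [0.4813, -0.0836, 0.3738]
ee_rot: [-2.153, -2.285, 0.003]
contact_force: [0.9, 0.0, 0.8]
grip_width: 0.072
```

```bash
python3 - <<'E'
from h import *
to(.574,-.303,.196,3.3)
im,d=r.snapshot("side");im2,d2=r.snapshot("top")
for n in("top","side"):
  for k in("long_module","square_module"):
    for a in r.cut_out(n,k)[:3]: print(n,k,round(a["confidence"],2),np.round(a["location"]),rect(a["pixels"],n,.03 if k[0]=="l" else .01))
for n,dd in(("top",d2),("side",d)):
  P=cloud(n,dd); m=(abs(P[...,0]-.575)<.02)&(abs(P[...,1]+.303)<.05); print(n,"z",np.percentile(P[m][:,2],[5,50,95]).round(4))
A=cv2.resize(im[110:200,250:360],None,fx=4,fy=4,interpolation=cv2.INTER_CUBIC);B=cv2.resize(im2[90:200,350:460],None,fx=3.27,fy=3.27,interpolation=cv2.INTER_CUBIC)
save("pics/s7.png",np.hstack([A[:355],B[:355]]))
E
```

```text
t 21.53 pos [ 0.4813 -0.0836  0.3738] yaw 3.4 F [0.9 0.  0.8] grip 72.0
  shift [-224.5   79.9  177.7] turn 0.1
top long_module 0.89 [397. 163.] ((572.2254028320312, -307.82763671875), (55.13591003417969, 106.40206146240234), 3.4457035064697266)
top long_module 0.84 [192. 111.] ((714.0769653320312, 220.65538024902344), (118.29759216308594, 50.62904739379883), 86.85844421386719)
top long_module 0.8 [150. 325.] ((173.92843627929688, 315.85650634765625), (48.18980407714844, 118.01991271972656), 29.38306427001953)
top square_module 0.68 [261. 208.] ((455.73712158203125, 42.482330322265625), (58.609378814697266, 62.46438980102539), 68.83257293701172)
side long_module 0.95 [294. 364.] ((163.6852569580078, 338.5257263183594), (47.99132537841797, 120.25794219970703), 29.115907669067383)
side long_module 0.8 [147. 226.] ((699.3099365234375, 244.2706298828125), (121.10736083984375, 58.480552673339844), 88.83872985839844)
side long_module 0.59 [303. 156.] ((571.5690307617188, -293.4796447753906), (59.25307083129883, 133.02674865722656), 2.7167954444885254)
side square_module 0.88 [269. 226.] ((458.2665100097656, 48.721553802490234), (68.54830932617188, 68.5372085571289), 69.841552734375)
top z [0.0263 0.0295 0.0353]
side z [0.0273 0.0306 0.0362]
```

View pics/s7.png

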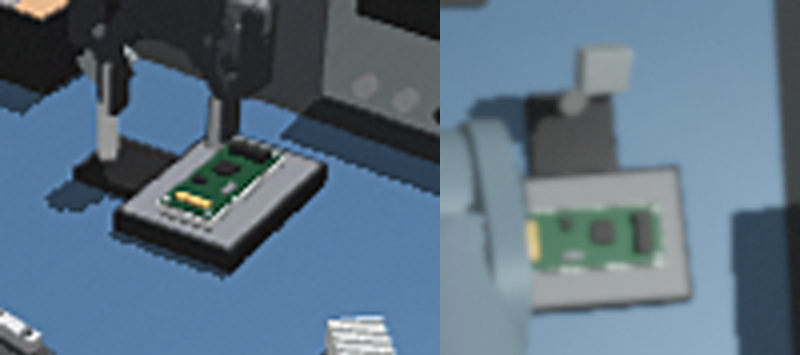

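```bash
python3 -c "
from cell import r
print(r.job_done())"
```

```text
the job is handed in; nothing more can be done
None
```

I slid the long module along the bench into the corner stop, let go of it there, then picked it up, laid it on the inspection stage and handed the job in. No verdict is reported back; the robot clock stood at about 22 s of the 59 s allowed.

- **In the stop:** I pressed it until I felt both contacts, about 5–6 N on the end rail and 7 N on the blocks. After letting go it measured within about 2 mm and 1° of home in the top camera.
- **On the stage:** My last pictures show it flat, with its top at z ≈ 0.030 m on the 20 mm stage. It is within about 5 mm of the stage's centre and lined up with its length within 1–2°.
- **Left as they were:** The square module stayed within measuring error of where it started, and I did not touch the brown and purple look-alikes. The arm had backed off well clear before I handed in.
- **Disagreements:**
  - The two cameras differ by about 4–5 mm in y on most positions. On the stage the last gap was about 14 mm, because the top camera's view was partly hidden and the side camera's outline came out oversized.
  - My first colour fit of the stage was thrown off by the black plate under the camera post, so I used the depth measurement instead.

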